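Move the spare iron control board from the rack to the inspection stand

TASK

At the repair table, three control boards stand in the slots of the black rack. Slide the green one straight up out of its slot and stand it in the slot of the white and aluminium inspection stand, roughly centred along it and either way round; lower it to the bottom before letting go. Leave the blue and the red board standing in the rack, and let go of the board at the end.

Things in the scene. Friction and masses are not known exactly. Their poses are not given: they have to be found in the camera images.
- green_board: Circuit board to move, green, upright: 110 wide (y), 120 high (z), 4 mm thick (x), 0.11-0.23 kg, in any of 3 rack slots. Origin: centre of lower edge. Its grip strip, green, 10 thick, 90 long, fills the top 22 mm: pinch it across x from above. Parts stick out on the +x face only, to 26 mm, 50-85 mm above the lower edge, |y| < 45. Carry it with its lower edge over 140 mm to clear the other boards.
- blue_board: Bystander: blue board, blue strip, size and frame as the green one. The fixed black rack: base 190 x 150 mm, walls 68 mm high, at the boards' yaw; 3 slots 60 mm apart along the boards' x; slot floor 10 mm above the table, so all strips top out at 130 mm; guide ribs 8 mm apart hold the side edges up to 62 mm above the table. Boards stand loose in it, leaning up to 4 degrees.
- red_board: Bystander: red board, red strip, size and frame as the green one, in the same rack. (Also about: a loose white mug and an orange multimeter, farther out than the rack and stand, under 95 mm high.)
- stand_slot (a point): Middle of the slot's floor in the fixed inspection stand, 10 mm above the table; x across the slot, y along it, z up. White base 110 (x) x 170 (y) mm; two aluminium walls 150 long form one slot open at both ends: 9 mm wide up to 34 mm above its floor, then a V mouth opening to 33 mm at 46 mm, the highest point. The board stands in it on its lower edge, its y along the slot; it may lean 8 degrees.
There are look-alikes about, which are no part of the job. Of the things that look like the green_board, the middle-sized one is meant.

How it is judged (in metres and radians):
On the way, in this order (a step that is already met when the one before it is completed fails the run):
1. the green board is drawn up until its lower edge is clear of the rack's guides (height (world z) of green_board above 0.08 m), for 0.1 s.
2. the green board is lowered into the stand's slot, to within 15 mm of its floor, while the fingers still hold it (contact force between the fingers and green_board above 0.5 N and z of green_board in the frame of stand_slot below 0.015 m and x of green_board in the frame of stand_slot between -0.01 and 0.01 m and y of green_board in the frame of stand_slot between -0.03 and 0.03 m), for 0.1 s.
At the end, for the whole second after the job is handed in: The green board, let go and at rest, stands on the floor of the stand's slot (lower edge within 6 mm of it; centre within 8 mm across, 20 mm along), upright and in line with the slot within 12 degrees, either way round; the blue and red boards still stand in their slots (moved under 15 mm) (x of green_board in the frame of stand_slot between -0.008 and 0.008 m and y of green_board in the frame of stand_slot between -0.02 and 0.02 m and z of green_board in the frame of stand_slot between -0.004 and 0.006 m and angle between green_board's own z axis and vertical below 0.21 rad and angle between the y axis of green_board and the y axis of stand_slot, either way round below 0.21 rad and linear speed of green_board below 0.02 m/s and distance of each of blue_board, red_board from where it was at the start of the episode below 0.015 m and angle between each of blue_board, red_board's own z axis and vertical below 0.2 rad); the robot touches nothing.
It fails at once if the blue or the red board is pulled up, shifted more than 20 mm or knocked over (distance of any of blue_board, red_board from where it was at the start of the episode above 0.02 m or angle between any of blue_board, red_board's own z axis and vertical above 0.3 rad).
It also fails if it takes over 48 s, if anything falls off the work surface, if the arm or the gripper's body presses on something with over 40 N, if the wrist force passes 120 N, or if a joint passes its speed limit or range.

ROBOT

A 6-joint arm with a two-finger parallel gripper is mounted at the origin on the work surface. World frame = base frame: x ahead of the robot, y to its left, z up, the work surface at z = 0. Lengths are in m, angles in degrees, forces in N, time in s.
With the tool pointing down it reaches from about 0.4 to 0.825 m from the base axis. Payload 7 kg.
Tool frame: the origin (TCP) lies midway between the tips of the shut fingers; the grasp point (between the pads) lies r.pinch_z behind it (r.pinch_z is the distance from the TCP to the grasp point, in m); z points along the fingers, y is the line along which they close (so a half turn about z gives the same grasp; the last joint's range is limited). The gripper opens to 88 mm and grips with 3 to 60 N. Pads are 19 mm wide; open, the fingers measure 130 mm over their backs; the gripper's body (78 mm by 193 mm) begins 47 mm behind the grasp point.
Start: joints at [86.522, 20.546, 0.682, 0, -70.136, -16.507], TCP at [0.231, 0.634, 0.227] pointing down, gripper open.
Joint ranges: [-176.03, 176.03], [-82.01, 121.73], [-58.28, 71.71], [-173.87, 95.51], [-174.79, -0.11], [-173.66, 173.66]. Speed limits (degrees/s): [136.94, 136.94, 172.46, 180, 180, 180].

INTERFACE

Orientations are given as [roll, pitch, yaw] about the fixed x, y, z axes, in that order (R = Rz(yaw) Ry(pitch) Rx(roll)).
In Python, from plant import r, optics, job gives the robot as it stands.
- The arm moves only by the shell command python3 -m crank 'ROWS' [FORCE]. ROWS is JSON, a list of rows, each an object with "xyz": the shift along the tool's x, y, z in units of 30 mm (1.0 is 30 mm), a list of three; "delta_rot": the turn, a rotation vector about the tool's x, y, z in degrees, a list of three; "claw": the closure, from 0 (fully open) to 1 (shut). A call has 1 to 20 rows; each row is the pose to reach, as a shift and turn from the pose commanded when the call began, along the tool's axes at that moment; what a row does not reach only later rows make up. A row lasts 1/8 s, in which the tool goes at most 62.5 mm and 10.7 degrees, less where a joint would pass 70% of its speed; a pose out of reach is approached as far as the arm can. A call with a gripper value outside its range is refused whole. The fingers move at their own pace and stop on an object; FORCE is the grip in N (left out, the last holds). Time passes only in rows, so rows that repeat a pose let the fingers close. It gives the time, the measured TCP pose, the force, the opening and the grip force at its end, in the units of the state.
- r.get_state(): the state, without advancing time (a new reading comes with each control period).
- optics.capture(name): name is "scene" or "top" or "wrist"; returns a dict with "img" (384x512x3 uint8, blue, green, red), "fovy" (degrees; the focal length in pixels is half the picture's height over the tangent of half this angle, whatever the lens; pixels are square), "cx", "cy" (the principal point, pixels), "eye" and "rotation" of the camera in the world; the wrist camera has in their place "hand_eye" (4x4, takes a point from camera to tool coordinates, whose origin is the TCP and whose axes are the flange's). Camera axes: x right, y up, looking along -z (the intrinsics and any distortion apply to the point x, -y, -z); pixel columns grow to the right and rows downward; lengths in m; the calibration is good to about 2 mm. A picture is of the moment at which its call begins: read the wrist's pose just before it. There is no depth.
- job.close_job(): hands the job in; it is judged then, once.
The state is a dict: "time_s": time; "joints": joint angles; "qd": joint speeds; "joint_torque": joint torques, N m; "tcp_pos": TCP position; "eef_rot": TCP orientation; "contact_force": force on the tool from outside, world axes, zero at the start; "moment": the same for the moment, N m; "gripper_width": finger opening in m; "gripper_force": force on a finger pad.
Only numpy, scipy, OpenCV 4.12 (cv2) and the standard library are available. Lean on these libraries where they do the work, as an engineer would, in place of code of your own. Each camera call takes 0.05 s, during which the arm holds its last target. There are 200 camera calls.

## Working session

There is one attempt and no reset: what is moved stays moved. The work goes in short steps, Python scripts to look and compute and a shell command to move; the robot and the scene stay as the last step left them, time stands still between calls to the robot, and variables do not carry over. Pictures are saved under pics/ and viewed, at most 10 in all, crops included, and the job is handed in when it is done.

```bash
mkdir -p pics; ls; python3 - <<'E'
from plant import r, optics, job
import cv2,numpy as np
print(r.get_state(), r.pinch_z)
for n in ("scene","top","wrist"):
    d=optics.capture(n); cv2.imwrite(f"pics/{n}0.png",d["img"]); print(n,{k:(np.round(v,4).tolist() if k!="img" else 0) for k,v in d.items()})
E
```

```text
pics
{'time_s': 0.0, 'joints': array([ 8.65216001e+01,  2.05905296e+01,  6.34881312e-01, -2.13216101e-02,
       -7.01353515e+01, -1.65069271e+01]), 'qd': array([ 0.04569571, -0.02264042, -0.00391095, -0.02575611,  0.01529157,
        0.08277502]), 'joint_torque': array([ 1.34705337e-03, -5.82720566e+01,  2.93057781e+01,  6.99706122e+00,
        7.29577179e-03, -1.50381425e-04]), 'tcp_pos': array([0.23055218, 0.63389386, 0.22563754]), 'eef_rot': array([ 1.79907055e+02, -6.64081954e-03, -1.99925827e+01]), 'contact_force': array([-0.4770431 ,  0.750646  ,  0.54662825]), 'moment': array([-0.00810465,  0.01539916,  0.0193379 ]), 'gripper_force': 0.0, 'gripper_width': 0.08782077285246719} 0.0188
scene {'img': 0, 'fovy': 53.7714, 'cx': 256.4974, 'cy': 193.6963, 'eye': [1.0156, -0.0965, 0.5319], 'rotation': [49.0054, 0.345, 81.1159]}
top {'img': 0, 'fovy': 53.3657, 'cx': 255.6817, 'cy': 202.2242, 'eye': [0.3474, -0.0253, 0.8258], 'rotation': [9.904, 1.4223, -90.4748]}
wrist {'img': 0, 'fovy': 70.9558, 'cx': 255.8981, 'cy': 192.9612, 'hand_eye': [[-0.0005, 0.9583, 0.2859, 0.0767], [1.0, 0.0006, -0.0005, -0.0005], [-0.0006, 0.2859, -0.9583, -0.1581], [0.0, 0.0, 0.0, 1.0]]}
```

```bash
python3 - <<'E'
import cv2,numpy as np
a=[cv2.resize(cv2.imread(f"pics/{n}0.png"),(800,600),interpolation=cv2.INTER_CUBIC) for n in ("scene","top")]
for n,i in zip(("scene","top"),a): cv2.imwrite(f"pics/{n}0b.png",i)
E
```

```text
(no output)
```

View pics/scene0b.png

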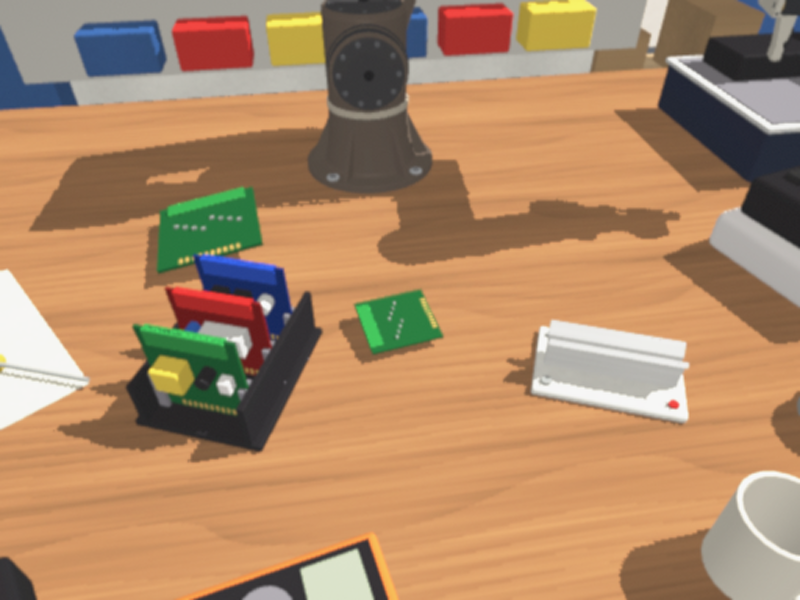

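View pics/top0b.png

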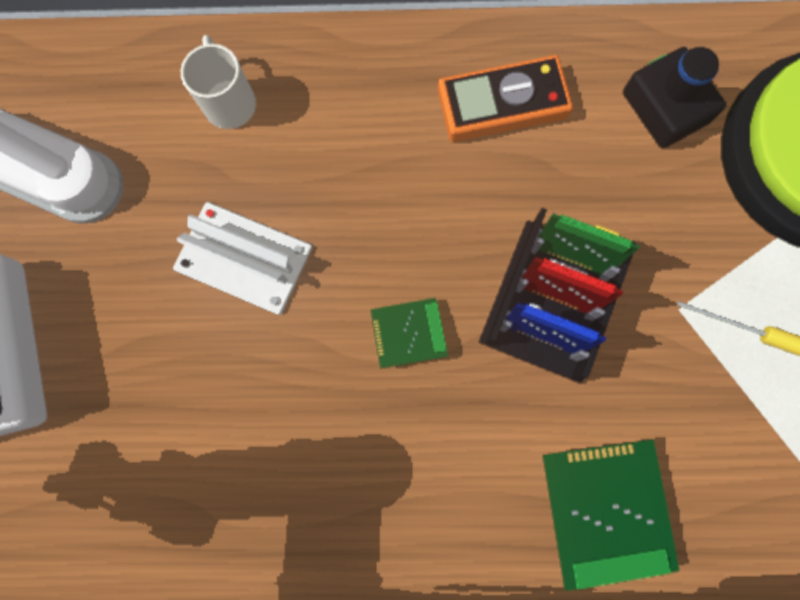

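```bash
cat > h.py <<'E'
import numpy as np,cv2
from scipy.spatial.transform import Rotation as R
def cam(d,T=None):
    f=192/np.tan(np.radians(d["fovy"])/2)
    if T is None: return f,d["cx"],d["cy"],R.from_euler("xyz",d["rotation"],degrees=True).as_matrix(),np.array(d["eye"])
    M=T@np.array(d["hand_eye"]); return f,d["cx"],d["cy"],M[:3,:3],M[:3,3]
def tool(s):
    T=np.eye(4);T[:3,:3]=R.from_euler("xyz",s["eef_rot"],degrees=True).as_matrix();T[:3,3]=s["tcp_pos"];return T
def ray(c,p,z):
    f,cx,cy,M,e=c; v=M@np.array([(p[0]-cx)/f,-(p[1]-cy)/f,-1]); return e+v*(z-e[2])/v[2]
def proj(c,P):
    f,cx,cy,M,e=c; q=M.T@(np.array(P)-e); return np.array([cx-f*q[0]/q[2],cy+f*q[1]/q[2]])
E
python3 - <<'E'
import cv2
a=cv2.imread("pics/top0.png")
L=cv2.resize(a[125:250,300:420],None,fx=4,fy=4,interpolation=cv2.INTER_CUBIC)
S=cv2.resize(a[120:210,105:205],None,fx=3.2,fy=3.2,interpolation=cv2.INTER_CUBIC)
import numpy as np
c=np.zeros((500,800,3),np.uint8); c[:500,:480]=L; c[:288,480:800]=S
cv2.imwrite("pics/crop1.png",c)
E
```

```text
(no output)
```

View pics/crop1.png

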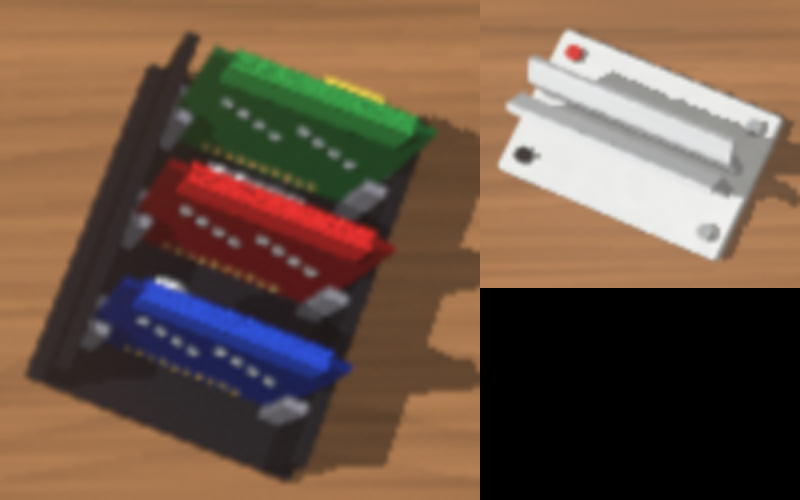

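Candidates (800×600 top view): large flat green board at (612,515), small flat green board at (410,332), and the green board in the rack at (590,245). The crop confirms the middle-sized one is upright in the rack's outer slot, farthest from the base. Next I measure the strips and the stand.

```bash
python3 - <<'E'
import cv2,numpy as np
from plant import optics
from h import *
d=optics.capture("top");c=cam(d);im=d["img"];hsv=cv2.cvtColor(im,cv2.COLOR_BGR2HSV)
roi=np.zeros(im.shape[:2],np.uint8);roi[125:250,300:420]=1
def big(m):
    n,l,s,_=cv2.connectedComponentsWithStats(m.astype(np.uint8));k=1+np.argmax(s[1:,4]);return (l==k).astype(np.uint8)
for nm,lo,hi in(("green",45,85),("red",-1,8),("blue",105,130)):
    H=hsv[...,0];V=hsv[...,2]; m=(H>lo)&(H<hi)&(hsv[...,1]>100)&(roi>0)
    vs=V[m];t,_=cv2.threshold(vs.reshape(-1,1),0,255,cv2.THRESH_OTSU)
    hi_v=np.percentile(vs,95); mm=big(m&(V>0.85*hi_v))
    ys,xs=np.nonzero(mm); P=np.array([ray(c,p,.13)[:2] for p in zip(xs,ys)])
    (cx,cy),(w,h),a=cv2.minAreaRect(P.astype(np.float32)*1000)
    e=np.linalg.eigh(np.cov(P.T))[1][:,1]; 
    print(nm,t,hi_v,len(xs),"c",P.mean(0).round(4),"rect",cx,cy,w,h,"ydir yaw",np.degrees(np.arctan2(-e[0],e[1]))%180)
pts={"TL":(570,30),"TR":(783,120),"BR":(718,260),"BL":(498,165)}
Q=[ray(c,(105+(x-480)/3.2,120+y/3.2),.01)[:2] for x,y in pts.values()]
Q=np.array(Q);print(Q.round(4),"sides",np.linalg.norm(Q-np.roll(Q,-1,0),axis=1),"centre",Q.mean(0))
for v in (Q[0]-Q[1],Q[3]-Q[2]): print("yaw",np.degrees(np.arctan2(-v[0],v[1])))
E
```

```text
green 97.0 149.0 206 c [ 0.5692 -0.2473] rect 570.3658447265625 -244.9038543701172 87.03569793701172 9.168519973754883 ydir yaw 157.23173208986987
red 138.0 217.0 221 c [ 0.5156 -0.2206] rect 515.4708251953125 -221.1202392578125 87.34933471679688 9.021063804626465 ydir yaw 156.72800404836588
blue 124.0 192.0 191 c [ 0.4618 -0.1921] rect 459.9100646972656 -197.7957305908203 87.87201690673828 9.120930671691895 ydir yaw 155.51985939568493
[[0.6608 0.2696]
 [0.5925 0.1173]
 [0.4943 0.1601]
 [0.5632 0.3153]] sides [0.16690192 0.107101   0.16984899 0.10776492] centre [0.57768075 0.21560224]
yaw -24.162828171984877
yaw -23.941744561600245
```

```bash
python3 -m crank '[{"xyz":[1,0.6,0],"delta_rot":[0,0,6],"claw":0},{"xyz":[2.4,1.4,0],"delta_rot":[0,0,14],"claw":0},{"xyz":[3.8,2.2,0],"delta_rot":[0,0,23],"claw":0},{"xyz":[5.2,3.0,0],"delta_rot":[0,0,32],"claw":0},{"xyz":[6.6,3.9,0],"delta_rot":[0,0,41],"claw":0},{"xyz":[8,4.7,0],"delta_rot":[0,0,50],"claw":0},{"xyz":[9.4,5.5,0],"delta_rot":[0,0,59],"claw":0},{"xyz":[10.8,6.3,0],"delta_rot":[0,0,68],"claw":0},{"xyz":[12.2,7.1,0],"delta_rot":[0,0,77],"claw":0},{"xyz":[13.6,7.9,0],"delta_rot":[0,0,85],"claw":0},{"xyz":[14.8,8.7,0],"delta_rot":[0,0,90],"claw":0},{"xyz":[15.63,9.14,0],"delta_rot":[0,0,94],"claw":0},{"xyz":[15.63,9.14,0],"delta_rot":[0,0,94],"claw":0},{"xyz":[15.63,9.14,0],"delta_rot":[0,0,94],"claw":0}]' 30
python3 - <<'E'
import cv2,numpy as np
from plant import optics,r
from h import *
s=r.get_state();T=tool(s);d=optics.capture("wrist");np.savez("w1.npz",T=T,**d)
print(s["tcp_pos"],s["eef_rot"],s["joints"])
c=cam(d,T);im=d["img"].copy()
# predicted walls tops/base corners
th=np.radians(-24);Rz=np.array([[np.cos(th),-np.sin(th)],[np.sin(th),np.cos(th)]])
for x,y,z in [(a*.055,b*.085,.01) for a in(1,-1) for b in(1,-1)]+[(a*.0165,b*.075,.056) for a in(1,-1) for b in(1,-1)]:
    p=proj(c,np.r_[Rz@[x,y]+[.5777,.2156],z]);cv2.circle(im,tuple(p.round().astype(int)),2,(255,0,255),-1)
cv2.imwrite("pics/w1.png",cv2.resize(im,(800,600),interpolation=cv2.INTER_CUBIC))
E
```

```text
time_s: 1.95
tcp_pos: [0.5774, 0.2165, 0.2264]
eef_rot: [180.0, -0.0, -114.0]
contact_force: [-0.2, 0.6, -0.2]
gripper_width: 0.088
gripper_force: 0.0
[0.57739554 0.21646986 0.22635069] [ 1.7998208e+02 -1.1794692e-02 -1.1395825e+02] [ 3.86665740e+01  1.51243446e+01 -7.07137405e+00 -1.13281768e-02
 -6.78229956e+01 -6.26205484e+01]
```

View pics/w1.png

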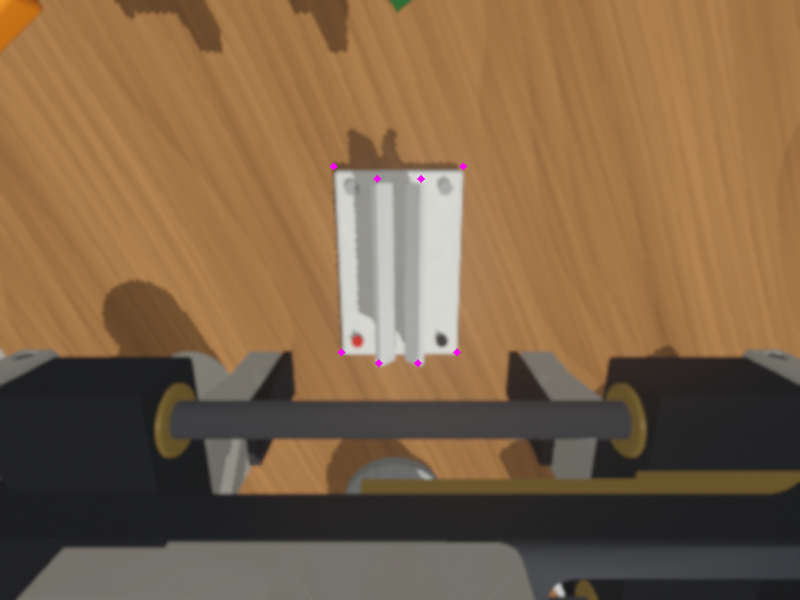

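The stand sits as predicted: base corners at (335,170), (463,170), (457,352) and (342,352), and V edges at columns 377 and 421. I'll refine the slot line numerically from this picture and then move on to the rack.

```bash
python3 - <<'E'
import cv2,numpy as np
from h import *
w=np.load("w1.npz");d={k:w[k] for k in w};c=cam(d,d["T"]);im=d["img"]
hsv=cv2.cvtColor(im,cv2.COLOR_BGR2HSV);m=(hsv[...,1]<60)&(hsv[...,2]>90)
L=[];Rr=[]
for v in range(120,215,5):
    xs=np.nonzero(m[v,205:305])[0]+205
    L.append(ray(c,(xs.min()-.5,v),.01)[:2]);Rr.append(ray(c,(xs.max()+.5,v),.01)[:2])
L=np.array(L);Rr=np.array(Rr)
for Z in(L,Rr):
    f=cv2.fitLine((Z*1000).astype(np.float32),cv2.DIST_HUBER,0,.01,.01).ravel();print(f, "yaw",np.degrees(np.arctan2(-f[0],f[1])))
col=m[:,255-15:270].any(1);vs=np.nonzero(m[:,222:230].all(1)|m[:,280:285].all(1))[0];vs=vs[(vs<235)&(vs>95)]
A=ray(c,(256,vs.min()-.5),.01)[:2];print("rows",vs.min(),vs.max())
B=ray(c,(256,vs.max()+.5),.01)[:2];print(A,B,np.linalg.norm(A-B),(A+B)/2)
g=cv2.cvtColor(im,cv2.COLOR_BGR2GRAY)
for v in (130,160,190): print(v,g[v,236:276].tolist())
n=np.array([np.cos(np.radians(-24)),np.sin(np.radians(-24))])
print("x-offset of edges from (.5777,.2156):",((L-[.5777,.2156])@n).mean(),((Rr-[.5777,.2156])@n).mean())
E
```

```text
[4.0361798e-01 9.1492760e-01 6.3131763e+02 2.0042413e+02] yaw -23.80455
[4.0003160e-01 9.1650134e-01 5.2354285e+02 2.2971750e+02] yaw -23.580153
rows 108 226
[0.54257704 0.14038199] [0.61202205 0.29651177] 0.17087749241130387 [0.57729954 0.21844688]
130 [149, 154, 159, 164, 173, 187, 196, 199, 199, 200, 200, 201, 200, 198, 192, 178, 160, 150, 149, 148, 149, 148, 150, 155, 159, 161, 162, 163, 162, 161, 161, 166, 177, 190, 200, 204, 209, 211, 212, 212]
160 [146, 149, 155, 162, 169, 181, 193, 199, 200, 200, 200, 201, 201, 200, 195, 184, 167, 153, 148, 148, 148, 148, 151, 156, 161, 163, 164, 163, 163, 163, 164, 170, 182, 195, 203, 207, 209, 212, 213, 213]
190 [147, 147, 151, 158, 165, 173, 186, 198, 203, 203, 203, 203, 203, 203, 200, 191, 172, 154, 147, 146, 147, 148, 154, 160, 164, 165, 166, 166, 166, 166, 168, 174, 186, 198, 205, 209, 212, 214, 214, 214]
x-offset of edges from (.5777,.2156): 0.055160436405772006 -0.05532739587857821
```

```bash
python3 - <<'E'
import numpy as np
from plant import r
from h import *
s=r.get_state();T=tool(s);th=-22.9
# view pose: over the green strip
P=np.array([.5704,-.2450,.226]);print("shift/30",T[:3,:3].T@(P-T[:3,3])/.03,"turn about tool z",-((-112.9)-s["eef_rot"][2]))
E
```

```text
shift/30 [14.16439113 -6.0341649   0.01541022] turn about tool z -1.0223218227884985
```

```bash
python3 -m crank '[{"xyz":[1,-0.43,0],"delta_rot":[0,0,-1],"claw":0.2},{"xyz":[2.5,-1.06,0],"delta_rot":[0,0,-1],"claw":0.5},{"xyz":[4.2,-1.79,0],"delta_rot":[0,0,-1],"claw":0.5},{"xyz":[5.9,-2.5,0],"delta_rot":[0,0,-1],"claw":0.5},{"xyz":[7.6,-3.24,0],"delta_rot":[0,0,-1],"claw":0.5},{"xyz":[9.3,-3.96,0],"delta_rot":[0,0,-1],"claw":0.5},{"xyz":[11,-4.7,0],"delta_rot":[0,0,-1],"claw":0.5},{"xyz":[12.6,-5.37,0],"delta_rot":[0,0,-1],"claw":0.5},{"xyz":[13.6,-5.8,0],"delta_rot":[0,0,-1],"claw":0.5},{"xyz":[14.16,-6.03,0],"delta_rot":[0,0,-1],"claw":0.5},{"xyz":[14.16,-6.03,0],"delta_rot":[0,0,-1],"claw":0.5},{"xyz":[14.16,-6.03,0],"delta_rot":[0,0,-1],"claw":0.5}]'
python3 - <<'E'
import cv2,numpy as np
from plant import optics,r
from h import *
s=r.get_state();T=tool(s);d=optics.capture("wrist");np.savez("w2.npz",T=T,**d)
c=cam(d,T);im=d["img"].copy();print(s["eef_rot"])
th=np.radians(-22.9);Rz=np.array([[np.cos(th),-np.sin(th)],[np.sin(th),np.cos(th)]])
for a in(1,-1):
  for b in(1,-1):
    p=proj(c,np.r_[Rz@[a*.005,b*.045]+[.5704,-.2450],.13]);cv2.circle(im,tuple(p.round().astype(int)),1,(255,0,255),-1)
cv2.imwrite("pics/w2.png",cv2.resize(im,(800,600),interpolation=cv2.INTER_CUBIC))
im=d["img"];hsv=cv2.cvtColor(im,cv2.COLOR_BGR2HSV);H,S,V=cv2.split(hsv)
for nm,lo,hi in(("green",45,85),("red",-1,8),("blue",105,130)):
    m=(H>lo)&(H<hi)&(S>100)
    if nm=="green": m[:, :]&=True
    hv=np.percentile(V[m],95)if nm!="green" else 145
    n,l,st,ce=cv2.connectedComponentsWithStats((m&(V>.85*hv)).astype(np.uint8))
    for k in np.argsort(-st[1:,4])[:2]+1:
        if st[k,4]<50: continue
        ys,xs=np.nonzero(l==k);P=np.array([ray(c,p,.13)[:2] for p in zip(xs,ys)])
        q=cv2.minAreaRect(P.astype(np.float32)*1000);e=np.linalg.eigh(np.cov(P.T))[1][:,1]
        print(nm,hv,st[k],q,"yaw",np.degrees(np.arctan2(-e[0],e[1]))%180-180)
E
```

```text
time_s: 3.5
tcp_pos: [0.5704, -0.2442, 0.2266]
eef_rot: [-180.0, 0.0, -112.9]
contact_force: [-0.4, 0.5, -0.1]
gripper_width: 0.0439
gripper_force: 0.0
[-1.79998539e+02  1.29003877e-02 -1.12923802e+02]
green 145 [ 424    0   88  133 7189] ((340.42303466796875, -278.6815185546875), (64.82493591308594, 113.37193298339844), 11.258865356445312) yaw -172.10544289076353
green 145 [250 138  11 105 968] ((570.22607421875, -245.27442932128906), (106.73290252685547, 10.265111923217773), 67.05245208740234) yaw -23.05338393428906
red 255.0 [309 149  14  77 700] ((513.6337890625, -226.207763671875), (77.36469268798828, 9.233983993530273), 67.15750885009766) yaw -22.98603479449656
blue 251.0 [368 149  19  79 673] ((458.95849609375, -201.84988403320312), (79.57598876953125, 8.702592849731445), 67.091796875) yaw -23.14689361296658
```

View pics/w2.png

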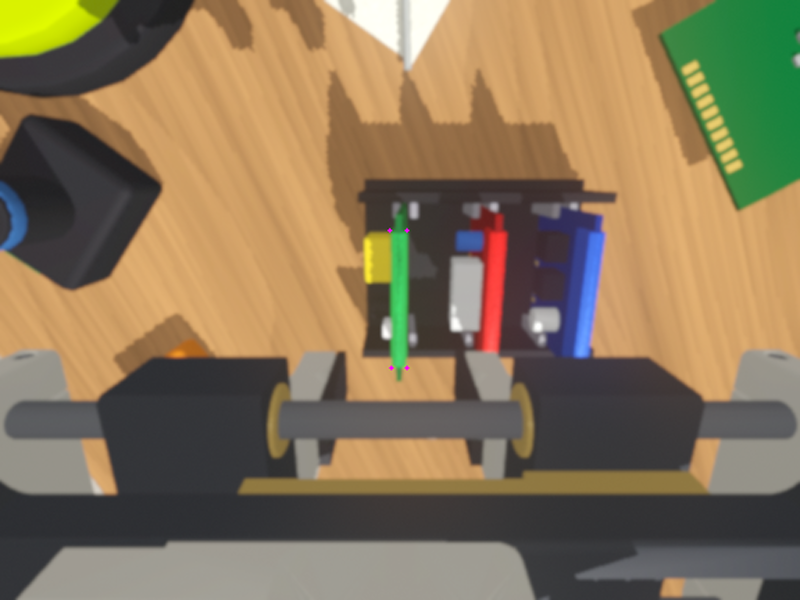

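The wrist view confirms it: the green strip (400, 232–368) matches the predicted corners, and red (493) is about 60 mm away. I'll descend with 44 mm open, then grip.

```bash
python3 -m crank '[{"xyz":[0.02,0,0.8],"delta_rot":[0,0,0],"claw":0.5},{"xyz":[0.02,0,1.8],"delta_rot":[0,0,0],"claw":0.5},{"xyz":[0.02,0,2.7],"delta_rot":[0,0,0],"claw":0.5},{"xyz":[0.02,0,3.3],"delta_rot":[0,0,0],"claw":0.5},{"xyz":[0.02,0,3.7],"delta_rot":[0,0,0],"claw":0.5},{"xyz":[0.02,0,3.95],"delta_rot":[0,0,0],"claw":0.5},{"xyz":[0.02,0,4.1],"delta_rot":[0,0,0],"claw":0.5},{"xyz":[0.02,0,4.1],"delta_rot":[0,0,0],"claw":0.5},{"xyz":[0.02,0,4.1],"delta_rot":[0,0,0],"claw":0.75},{"xyz":[0.02,0,4.1],"delta_rot":[0,0,0],"claw":0.85},{"xyz":[0.02,0,4.1],"delta_rot":[0,0,0],"claw":1},{"xyz":[0.02,0,4.1],"delta_rot":[0,0,0],"claw":1},{"xyz":[0.02,0,4.1],"delta_rot":[0,0,0],"claw":1},{"xyz":[0.02,0,4.1],"delta_rot":[0,0,0],"claw":1},{"xyz":[0.02,0,4.1],"delta_rot":[0,0,0],"claw":1}]' 30
```

```text
time_s: 5.42
tcp_pos: [0.5697, -0.2458, 0.1037]
eef_rot: [180.0, -0.0, -113.0]
contact_force: [-2.6, 2.2, 4.6]
gripper_width: 0.0099
gripper_force: 30.0
```

```bash
python3 -m crank '[{"xyz":[0,0,-0.2],"delta_rot":[0,0,0],"claw":1},{"xyz":[0,0,-0.5],"delta_rot":[0,0,0],"claw":1},{"xyz":[0,0,-0.9],"delta_rot":[0,0,0],"claw":1},{"xyz":[0,0,-1.3],"delta_rot":[0,0,0],"claw":1},{"xyz":[0,0,-1.7],"delta_rot":[0,0,0],"claw":1},{"xyz":[0,0,-2.1],"delta_rot":[0,0,0],"claw":1},{"xyz":[0,0,-2.6],"delta_rot":[0,0,0],"claw":1},{"xyz":[0,0,-3.1],"delta_rot":[0,0,0],"claw":1},{"xyz":[0,0,-3.6],"delta_rot":[0,0,0],"claw":1},{"xyz":[0,0,-4.1],"delta_rot":[0,0,0],"claw":1},{"xyz":[0,0,-4.6],"delta_rot":[0,0,0],"claw":1},{"xyz":[0,0,-4.9],"delta_rot":[0,0,0],"claw":1},{"xyz":[0,0,-4.9],"delta_rot":[0,0,0],"claw":1}]' 30
python3 - <<'E'
import cv2,numpy as np
from plant import optics,r
from h import *
s=r.get_state();T=tool(s);print(s["tcp_pos"],s["eef_rot"],s["contact_force"])
d=optics.capture("scene");a=d["img"];w=optics.capture("wrist")["img"]
c=np.hstack([cv2.resize(a,(400,300)),cv2.resize(w,(400,300))]);cv2.imwrite("pics/l1.png",c)
np.save("scene_l.npy",a)
th=-23.8;yaw=th-90;P=np.array([.5782,.2167,.250]);print("shift/30",T[:3,:3].T@(P-T[:3,3])/.03,"turn",s["eef_rot"][2]-yaw)
E
```

```text
time_s: 7.05
tcp_pos: [0.5703, -0.2459, 0.2513]
eef_rot: [-179.9, 0.0, -113.0]
contact_force: [-0.0, 0.3, -2.1]
gripper_width: 0.0099
gripper_force: 30.0
[ 0.57033664 -0.24587394  0.25130288] [-1.79934115e+02  1.79317135e-02 -1.12983768e+02] [-0.01090141  0.29847729 -2.09622986]
shift/30 [-14.29742416   5.77946018   0.04125818] turn 0.8162323331309977
```

View pics/l1.png

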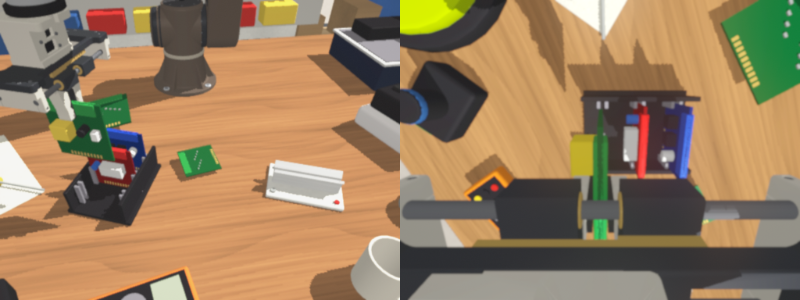

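The board is held (width 9.9 mm, about 2.1 N) and clear of the rack; blue and red are still standing. I'll carry it to above the stand.

```bash
python3 -m crank '[{"xyz":[-0.4,0.16,0],"delta_rot":[0,0,0],"claw":1},{"xyz":[-1.1,0.45,0],"delta_rot":[0,0,0],"claw":1},{"xyz":[-2.1,0.85,0],"delta_rot":[0,0,0.1],"claw":1},{"xyz":[-3.2,1.29,0],"delta_rot":[0,0,0.2],"claw":1},{"xyz":[-4.3,1.74,0],"delta_rot":[0,0,0.3],"claw":1},{"xyz":[-5.4,2.18,0],"delta_rot":[0,0,0.3],"claw":1},{"xyz":[-6.5,2.63,0],"delta_rot":[0,0,0.4],"claw":1},{"xyz":[-7.6,3.07,0],"delta_rot":[0,0,0.5],"claw":1},{"xyz":[-8.7,3.52,0],"delta_rot":[0,0,0.6],"claw":1},{"xyz":[-9.8,3.96,0],"delta_rot":[0,0,0.7],"claw":1},{"xyz":[-10.9,4.41,0],"delta_rot":[0,0,0.8],"claw":1},{"xyz":[-12,4.85,0],"delta_rot":[0,0,0.8],"claw":1},{"xyz":[-12.9,5.21,0],"delta_rot":[0,0,0.8],"claw":1},{"xyz":[-13.6,5.5,0],"delta_rot":[0,0,0.8],"claw":1},{"xyz":[-14.1,5.7,0],"delta_rot":[0,0,0.8],"claw":1},{"xyz":[-14.3,5.78,0],"delta_rot":[0,0,0.8],"claw":1},{"xyz":[-14.3,5.78,0],"delta_rot":[0,0,0.8],"claw":1},{"xyz":[-14.3,5.78,0],"delta_rot":[0,0,0.8],"claw":1}]' 30
python3 - <<'E'
import cv2,numpy as np
from plant import optics,r
from h import *
s=r.get_state();T=tool(s)
th=np.radians(-23.8);Rz=np.array([[np.cos(th),-np.sin(th)],[np.sin(th),np.cos(th)]])
print("tcp in stand frame",Rz.T@(s["tcp_pos"][:2]-[.5782,.2167]),s["tcp_pos"][2],s["eef_rot"])
d=optics.capture("scene");a=d["img"].copy();c=cam(d);zb=s["tcp_pos"][2]-.0937
for b in(1,-1):
  for z in(zb,zb+.12):
    p=proj(c,np.r_[Rz@[.0,b*.055]+s["tcp_pos"][:2],z]);print(p);cv2.circle(a,tuple(p.round().astype(int)),1,(255,0,255),-1)
e=proj(c,[.5782,.2167,.1]).astype(int);x,y=max(0,min(e[0]-130,512-260)),max(0,e[1]-130)
k=a[y:y+195,x:x+260];cv2.imwrite("pics/s2.png",cv2.resize(k,None,fx=3,fy=3,interpolation=cv2.INTER_CUBIC));print(x,y,k.shape)
E
```

```text
time_s: 9.4
tcp_pos: [0.5779, 0.2161, 0.2506]
eef_rot: [-180.0, -0.0, -113.8]
contact_force: [0.1, -0.4, -2.2]
gripper_width: 0.0099
gripper_force: 30.0
tcp in stand frame [-2.33559865e-05 -6.45219028e-04] 0.25064936837418483 [-1.79999300e+02 -6.11430121e-03 -1.13821276e+02]
[444.69240606 178.18979238]
[472.75121172 109.64974389]
[373.00939207 167.66365096]
[389.48671482 100.35493862]
252 69 (195, 260, 3)
```

View pics/s2.png

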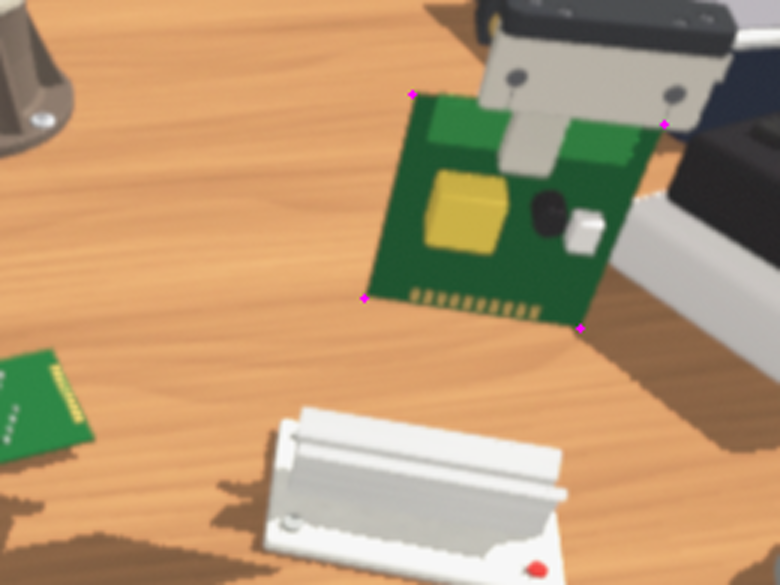

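The corners match the prediction exactly, so the board hangs square over the slot. Next I lower it into the mouth.

```bash
python3 -m crank '[{"xyz":[0,0,0.4],"delta_rot":[0,0,0],"claw":1},{"xyz":[0,0,1],"delta_rot":[0,0,0],"claw":1},{"xyz":[0,0,1.6],"delta_rot":[0,0,0],"claw":1},{"xyz":[0,0,2.2],"delta_rot":[0,0,0],"claw":1},{"xyz":[0,0,2.7],"delta_rot":[0,0,0],"claw":1},{"xyz":[0,0,3.1],"delta_rot":[0,0,0],"claw":1},{"xyz":[0,0,3.4],"delta_rot":[0,0,0],"claw":1},{"xyz":[0,0,3.6],"delta_rot":[0,0,0],"claw":1},{"xyz":[0,0,3.8],"delta_rot":[0,0,0],"claw":1},{"xyz":[0,0,4],"delta_rot":[0,0,0],"claw":1},{"xyz":[0,0,4.15],"delta_rot":[0,0,0],"claw":1},{"xyz":[0,0,4.15],"delta_rot":[0,0,0],"claw":1}]' 30
```

```text
time_s: 10.95
tcp_pos: [0.5778, 0.2167, 0.1257]
eef_rot: [180.0, -0.0, -113.8]
contact_force: [0.1, 0.1, -1.1]
gripper_width: 0.01
gripper_force: 30.0
```

```bash
python3 -m crank '[{"xyz":[0,0,0.15],"delta_rot":[0,0,0],"claw":1},{"xyz":[0,0,0.3],"delta_rot":[0,0,0],"claw":1},{"xyz":[0,0,0.45],"delta_rot":[0,0,0],"claw":1},{"xyz":[0,0,0.55],"delta_rot":[0,0,0],"claw":1},{"xyz":[0,0,0.65],"delta_rot":[0,0,0],"claw":1},{"xyz":[0,0,0.7],"delta_rot":[0,0,0],"claw":1},{"xyz":[0,0,0.72],"delta_rot":[0,0,0],"claw":1},{"xyz":[0,0,0.72],"delta_rot":[0,0,0],"claw":1},{"xyz":[0,0,0.72],"delta_rot":[0,0,0],"claw":1}]' 30
```

```text
time_s: 12.08
tcp_pos: [0.578, 0.2169, 0.1046]
eef_rot: [-180.0, 0.0, -113.8]
contact_force: [0.2, -0.0, -2.1]
gripper_width: 0.0094
gripper_force: 30.0
```

```bash
python3 -m crank '[{"xyz":[0,0,0.03],"delta_rot":[0,0,0],"claw":1},{"xyz":[0,0,0.06],"delta_rot":[0,0,0],"claw":1},{"xyz":[0,0,0.06],"delta_rot":[0,0,0],"claw":1},{"xyz":[0,0,0.06],"delta_rot":[0,0,0],"claw":1}]' 30
```

```text
time_s: 12.58
tcp_pos: [0.5783, 0.2168, 0.1037]
eef_rot: [-180.0, 0.0, -113.8]
contact_force: [-2.5, -1.0, 6.3]
gripper_width: 0.0099
gripper_force: 30.0
```

The floor is reached (6 N up). Now I release, retreat straight up and look.

```bash
python3 -m crank '[{"xyz":[0,0,0],"delta_rot":[0,0,0],"claw":0.8},{"xyz":[0,0,0],"delta_rot":[0,0,0],"claw":0.6},{"xyz":[0,0,0],"delta_rot":[0,0,0],"claw":0.4},{"xyz":[0,0,0],"delta_rot":[0,0,0],"claw":0.4},{"xyz":[0,0,0],"delta_rot":[0,0,0],"claw":0.4},{"xyz":[0,0,-0.4],"delta_rot":[0,0,0],"claw":0.4},{"xyz":[0,0,-1],"delta_rot":[0,0,0],"claw":0.4},{"xyz":[0,0,-1.8],"delta_rot":[0,0,0],"claw":0.4},{"xyz":[0,0,-2.8],"delta_rot":[0,0,0],"claw":0.4},{"xyz":[0,0,-3.8],"delta_rot":[0,0,0],"claw":0.4},{"xyz":[0,0,-4.4],"delta_rot":[0,0,0],"claw":0.4},{"xyz":[0,0,-4.4],"delta_rot":[0,0,0],"claw":0.4},{"xyz":[0,0,-4.4],"delta_rot":[0,0,0],"claw":0.4}]'
python3 - <<'E'
import cv2,numpy as np
from plant import optics
from h import *
d=optics.capture("scene");a=d["img"];c=cam(d);w=optics.capture("top")
th=np.radians(-23.8);Rz=np.array([[np.cos(th),-np.sin(th)],[np.sin(th),np.cos(th)]])
for b in(1,-1):
  for z in(.01,.13):
    p=proj(c,np.r_[Rz@[.0,b*.055]+[.5782,.2167],z]);cv2.circle(a,tuple(p.round().astype(int)),1,(255,0,255),-1)
k=np.hstack([cv2.resize(a[100:300],(800,312))]);cv2.imwrite("pics/end.png",np.vstack([k,cv2.resize(w["img"][110:290],(800,281))]))
E
```

```text
time_s: 14.2
tcp_pos: [0.5775, 0.2167, 0.2344]
eef_rot: [180.0, -0.0, -113.8]
contact_force: [-0.4, -1.1, -0.3]
gripper_width: 0.0528
gripper_force: 0.0
```

View pics/end.png

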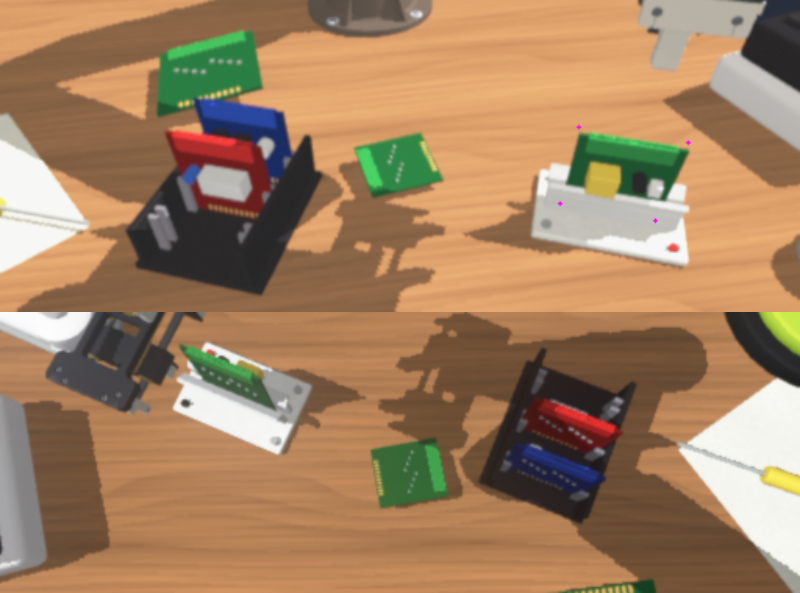

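The board stands in the slot, centred along it and leaning only a few degrees; blue and red are unmoved, and the gripper is clear.

```bash
python3 -c "
from plant import job
print(job.close_job())"
```

```text
the job is handed in; nothing more can be done
None
```

The green board is standing in the inspection stand's slot, released and centred along it with a slight lean towards its parts side; the blue and red boards are still in the rack, and the job was handed in at about 14 s with no verdict returned.

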